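# Slide the packing board home and lay the carton layer

## Task

First slide the flat packing board along the counter, without lifting it, onto the dark mat until it is flush against both rails of the packing corner. Then set the three small cartons upright on it, one in each outlined rectangle, so that two lie side by side and the third is turned across their ends, with the board still flush in the corner. Leave the bottles, the jar, the tall carton and the other things on the counter where they are.

Things in the scene. Friction and masses are not known exactly. Their poses are not given: they have to be found in the camera images.
- board: flat wooden packing board, 120 (own x) x 160 (own y) x 20 thick, 0.28 kg, flat on the counter, too wide to grasp. On top, three rectangles outlined in dark lines, each 40 x 73, 3.5 mm larger all round than a carton's foot: two side by side, long sides along own y, the third turned across their ends at the +y end. Origin: centre of its underside; z up
- board_corner (a point): the board's +x, +y corner (its far left corner as seen from the robot), at the underside; 60 and 80 mm from the board's origin
- place1 (a point): centre of the first outlined rectangle (long side along the board's y), on the board's top, at (-20, -20, 20) mm in the board's frame
- place2 (a point): centre of the second outlined rectangle (long side along the board's y), on the board's top, at (20, -20, 20) mm in the board's frame
- place3 (a point): centre of the third outlined rectangle (long side along the board's x), on the board's top, at (0, 36.5, 20) mm in the board's frame
- corner: fixed packing corner: two aluminium rails 12 thick, 24 high, meeting at a right angle, a thin dark mat (1 mm, no step) between them. Origin: inner corner where the rails' inner faces meet, at counter height. Far rail: 190 mm from there to own -y, inner face at own x = 0; left rail: 150 mm to own -x, inner face at own y = 0. Own x points away from the robot, y to its left, small yaw
- carton1: one of three identical small cardboard medicine cartons, 33 (own x) x 66 (own y) x 45 tall, 80 g, white paper band over it; stands on the counter on its 33 x 66 face. Origin: centre of its underside; z up
- carton2: one of three identical small cardboard medicine cartons, 33 (own x) x 66 (own y) x 45 tall, 80 g, white paper band over it; stands on the counter on its 33 x 66 face. Origin: centre of its underside; z up
- carton3: one of three identical small cardboard medicine cartons, 33 (own x) x 66 (own y) x 45 tall, 80 g, white paper band over it; stands on the counter on its 33 x 66 face. Origin: centre of its underside; z up
- bottle: bystander: small amber glass bottle with black cap, 36 dia x 85 tall (mm). Origin: centre of its underside
- jar: bystander: squat amber jar with white lid, 48 dia x 55 tall (mm). Origin: centre of its underside
- tall_carton: bystander: tall narrow carton standing on end, 36 x 36 x 98 tall; not one of the three to pack (mm). Origin: centre of its underside
- mortar: bystander: white ceramic bowl, 90 dia x 55 tall (mm). Origin: centre of its underside
- dropper: bystander: amber bottle with blue cap, 40 dia x 100 tall, beyond the work area (mm). Origin: centre of its underside
- spatula: bystander: metal spatula, 150 long, lying on the counter left of the packing corner (mm). Origin: near its middle, on the underside
Not all that is in view belongs to the job. Leave any purple or red look-alike of the carton1 alone.

How it is judged (in metres and radians):
On the way:
1. the board lies flush in the packing corner (gap under 5 mm to each rail, square to within 0.045 rad) with all three cartons still standing on the counter (x of board_corner in the frame of corner between -0.005 and 0.004 m and y of board_corner in the frame of corner between -0.005 and 0.004 m and angle between the y axis of board and the y axis of corner, either way round below 0.045 rad and height (world z) of board below 0.004 m and angle between board's own z axis and vertical below 0.05 rad and height (world z) of each of carton1, carton2, carton3 below 0.012 m), for 0.2 s.
At the end, for the whole second after the job is handed in: Board flat, within 5 mm of both rails and square to them within 0.045 rad; each outlined rectangle holds one carton (any), upright within 0.1 rad, centred within 8 mm and turned with the rectangle within 0.14 rad; board and cartons at rest (x of board_corner in the frame of corner between -0.005 and 0.004 m and y of board_corner in the frame of corner between -0.005 and 0.004 m and angle between the y axis of board and the y axis of corner, either way round below 0.045 rad and height (world z) of board below 0.004 m and angle between board's own z axis and vertical below 0.05 rad and ((distance between carton1 and place1 below 0.008 m and angle between carton1's own z axis and vertical below 0.1 rad and angle between the y axis of carton1 and the y axis of board, either way round below 0.14 rad) or (distance between carton2 and place1 below 0.008 m and angle between carton2's own z axis and vertical below 0.1 rad and angle between the y axis of carton2 and the y axis of board, either way round below 0.14 rad) or (distance between carton3 and place1 below 0.008 m and angle between carton3's own z axis and vertical below 0.1 rad and angle between the y axis of carton3 and the y axis of board, either way round below 0.14 rad)) and ((distance between carton1 and place2 below 0.008 m and angle between carton1's own z axis and vertical below 0.1 rad and angle between the y axis of carton1 and the y axis of board, either way round below 0.14 rad) or (distance between carton2 and place2 below 0.008 m and angle between carton2's own z axis and vertical below 0.1 rad and angle between the y axis of carton2 and the y axis of board, either way round below 0.14 rad) or (distance between carton3 and place2 below 0.008 m and angle between carton3's own z axis and vertical below 0.1 rad and angle between the y axis of carton3 and the y axis of board, either way round below 0.14 rad)) and ((distance between carton1 and place3 below 0.008 m and angle between carton1's own z axis and vertical below 0.1 rad and angle between the y axis of carton1 and the x axis of board, either way round below 0.14 rad) or (distance between carton2 and place3 below 0.008 m and angle between carton2's own z axis and vertical below 0.1 rad and angle between the y axis of carton2 and the x axis of board, either way round below 0.14 rad) or (distance between carton3 and place3 below 0.008 m and angle between carton3's own z axis and vertical below 0.1 rad and angle between the y axis of carton3 and the x axis of board, either way round below 0.14 rad)) and linear speed of each of carton1, carton2, carton3, board below 0.02 m/s); the robot touches nothing.
It fails at once if the board is lifted or tipped off the counter (over 12 mm or 0.2 rad) (height (world z) of board above 0.012 m or angle between board's own z axis and vertical above 0.2 rad).
It fails at once if a bystander is moved more than 40 mm or knocked over (distance of any of bottle, jar, tall_carton, mortar, dropper, spatula from where it was at the start of the episode above 0.04 m or angle between any of bottle, jar, tall_carton, mortar, dropper's own z axis and vertical above 0.6 rad).
It also fails if it takes over 72 s, if anything falls off the work surface, if the arm or the gripper's body presses on something with over 40 N, if the wrist force passes 120 N, or if a joint passes its speed limit or range.

## Robot

A 7-joint arm with a two-finger parallel gripper is mounted at the origin on the work surface. World frame = base frame: x ahead of the robot, y to its left, z up, the work surface at z = 0. Lengths are in mm, angles in rad, forces in N, time in s.
With the tool pointing down it reaches from about 400 to 850 mm from the base axis. Payload 4.4 kg.
Tool frame: the origin (TCP) lies between the finger pads; the fingertips stand 19 mm ahead of it and the grasp point (between the pads) is the TCP; z points along the fingers, y is the line along which they close (so a half turn about z gives the same grasp; the last joint's range is limited). The gripper opens to 94 mm and grips with 3 to 60 N. Pads are 16 mm wide; open, the fingers measure 119 mm over their backs; the gripper's body (75 mm by 177 mm) begins 78 mm behind the grasp point.
Start: joints at [1.056, 0.628, 0.038, 1.517, -0.027, 0.996, -0.02], TCP at [282.054, -585.631, 224.478] pointing down, gripper open.
Joint ranges: [-3.06, 3.06], [-0.37, 2.12], [-1.25, 1.32], [0.18, 2.47], [-1.1, 4.24], [0.23, 1.98], [-2.94, 2.94]. Speed limits (rad/s): [2.57, 2.57, 3.14, 3.14, 3.14, 3.14, 3.14].

## Interface

Orientations are given as a rotation vector (axis times angle).
In Python, from bench import readout, imaging, ctrl gives the robot as it stands.
- The arm moves only by the shell command python3 -m pendant 'ROWS' [FORCE]. ROWS is JSON, a list of rows, each an object of numbers: "jaw": the opening, from 0 (shut) to 1 (fully open); "x", "y", "z": the shift along the tool's x, y, z in m; "ax", "ay", "az": the turn, a rotation vector about the tool's x, y, z in degrees. In form: [{"jaw": .., "x": .., "y": .., "z": .., "ax": .., "ay": .., "az": ..}, ...]. A call has 1 to 20 rows; each row shifts and turns the commanded pose from where the row before left it, along the tool's axes as they then stand; what a row does not reach is not made up. A row lasts 1/10 s, in which the tool goes at most 50 mm and 8.59 degrees, less where a joint would pass 70% of its speed; a pose out of reach is approached as far as the arm can. A call is refused whole if a number of a shift passes 0.05 or a number of a turn 8.59, either way. A call with a gripper value outside its range is refused whole. The fingers move at their own pace and stop on an object; FORCE is the grip in N (left out, the last holds). Time passes only in rows, so rows that do not move let the fingers close. It gives the time, the measured TCP pose, the force, the opening and the grip force at its end, in the units of the state.
- readout.state(): the state, without advancing time (a new reading comes with each control period).
- imaging.camera(name): name is "scene" or "side" or "wrist"; returns a dict with "img" (420x560x3 uint8, red, green, blue), "camera_matrix" (3x3 intrinsics, pixels), "R" (3x3) and "t" (3): a world point X has camera coordinates R X + t; the wrist camera has in their place "tool_from_camera" (4x4, takes a point from camera to tool coordinates, whose origin is the TCP and whose axes are the flange's). Camera axes: x right, y down, z forward; pixel columns grow to the right and rows downward; lengths in mm; the calibration is good to about 2 mm. A picture is of the moment at which its call begins: read the wrist's pose just before it. There is no depth.
- ctrl.finish_job(): hands the job in; it is judged then, once.
The state is a dict: "time_s": time; "joints": joint angles; "joint_velocities": joint speeds; "tau": joint torques, N m; "eef_pos": TCP position; "tcp_rot": TCP orientation; "wrist_force": force on the tool from outside, world axes, zero at the start; "torque": the same for the moment, N m; "grip_width": finger opening in mm; "finger_force": force on a finger pad.
Only numpy, scipy, OpenCV 4.12 (cv2) and the standard library are available. Lean on these libraries where they do the work, as an engineer would, in place of code of your own. Each camera call takes 0.05 s, during which the arm holds its last target. There are 200 camera calls.

## Working session

There is one attempt and no reset: what is moved stays moved. The work goes in short steps, Python scripts to look and compute and a shell command to move; the robot and the scene stay as the last step left them, time stands still between calls to the robot, and variables do not carry over. Pictures are saved under pics/ and viewed, at most 10 in all, crops included, and the job is handed in when it is done.

```bash
mkdir -p pics
cat > h.py <<'E'
import numpy as np, cv2
from scipy.spatial.transform import Rotation as Ro
from bench import readout, imaging, ctrl
def shot(n,f=None):
    s=readout.state(); c=imaging.camera(n)
    K=np.array(c["camera_matrix"],float)
    if "R" in c: R=np.array(c["R"]); t=np.array(c["t"]).ravel()
    else:
        T=np.array(c["tool_from_camera"]); W=np.eye(4); W[:3,:3]=Ro.from_rotvec(s["tcp_rot"]).as_matrix(); W[:3,3]=s["eef_pos"]
        M=np.linalg.inv(W@T); R=M[:3,:3]; t=M[:3,3]
    im=cv2.cvtColor(np.array(c["img"]),cv2.COLOR_RGB2BGR)
    if f: cv2.imwrite(f"pics/{f}.png",im)
    return im,K,R,t
def ray(K,R,t,px,z):
    px=np.atleast_2d(np.array(px,float)); d=np.c_[px,np.ones(len(px))]@np.linalg.inv(K).T@R
    o=-R.T@t; return o+d*((z-o[2])/d[:,2])[:,None]
def proj(K,R,t,X):
    p=(np.atleast_2d(X)@R.T+t)@K.T; return p[:,:2]/p[:,2:]
E
python3 - <<'E'
from h import *
for n in("scene","side","wrist"):
    im,K,R,t=shot(n,n+"0"); print(n,(-R.T@t).round(),K[0,0])
    np.savez(n+"0.npz",im=im,K=K,R=R,t=t)
s=readout.state();print(s)
a=cv2.imread("pics/scene0.png");b=cv2.imread("pics/side0.png");
E
```

```text
scene [1097. -301. 1072.] 509.8321392256656
side [ 20. 583. 706.] 408.33347732516717
wrist [ 343. -556.  383.] 353.4606410717037
{'time_s': 0.15, 'joints': array([ 1.05620593,  0.6291269 ,  0.03847585,  1.5180825 , -0.02700633,
        0.99627571, -0.01997625]), 'joint_velocities': array([ 3.50798250e-05, -1.57847384e-03,  1.37390867e-04, -3.27428001e-03,
        1.30383225e-03, -7.55557511e-04,  2.38971977e-03]), 'tau': array([ 1.29855958e-03, -5.50099003e+01,  1.14437521e+00, -1.86817038e+01,
       -5.22785692e-02,  2.09830294e-02,  1.15822841e-04]), 'eef_pos': array([ 281.84478489, -585.223293  ,  223.7880667 ]), 'tcp_rot': array([-3.06152699e+00, -6.98758757e-01,  5.02854937e-04]), 'wrist_force': array([-0.08149997,  0.75236353,  0.58498787]), 'torque': array([-0.01354355,  0.01718497,  0.08244449]), 'finger_force': 0.0, 'grip_width': 94.00338568956549}
```

View pics/scene0.png

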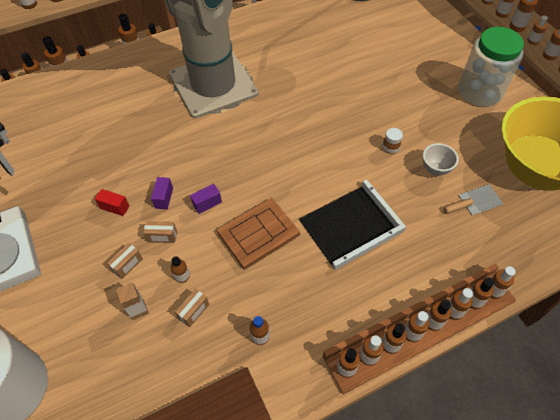

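View pics/side0.png

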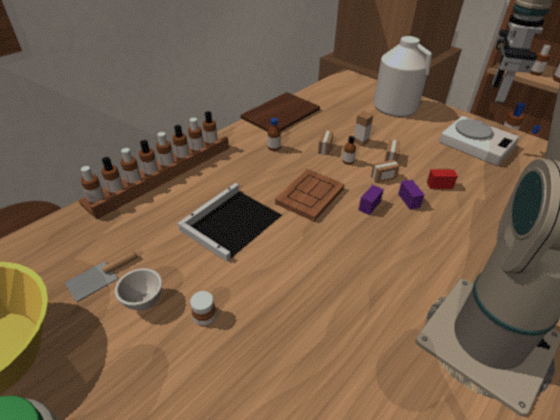

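The scene view shows the board at (258,232), the corner and mat at (352,223), and the three banded cartons at (160,232), (124,260) and (192,305). The bottle is at (179,268) and the tall carton at (130,300). The red and purple boxes are decoys.

Run:
```python
from h import *
d=np.load("scene0.npz");im,K,R,t=[d[k] for k in("im","K","R","t")]
px=dict(mat=(350,222),railcorner=(404,228),board=(258,230),bL=(298,238),bT=(262,200),bR=(218,232),bB=(246,264),c1=(160,229),c2=(124,257),c3=(192,302),bottle=(180,278),tall=(135,312),jar=(392,148),drop=(260,338),mortar=(438,165),spat=(458,208))
for k,v in px.items(): print(k,ray(K,R,t,v,20 if k[0]=='b' and k!='bottle' else 45 if k[0]=='c' else 0)[0,:2].round())
c=cv2.resize(im[165:335,90:420],None,fx=2.4,fy=2.4,interpolation=cv2.INTER_CUBIC);cv2.imwrite("pics/crop0.png",c)
```

```text
mat [591. 120.]
railcorner [664. 228.]
board [521. -95.]
bL [583. -20.]
bT [447. -50.]
bR [ 483. -182.]
bB [ 590. -157.]
c1 [ 429. -302.]
c2 [ 462. -399.]
c3 [ 632. -301.]
bottle [ 544. -304.]
tall [ 577. -421.]
jar [441. 338.]
drop [ 754. -200.]
mortar [544. 415.]
spat [677. 380.]
```

View pics/crop0.png

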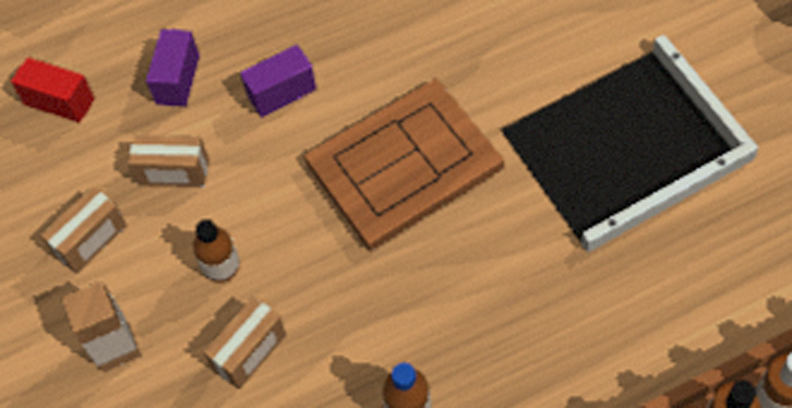

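The crop shows the board's corners (crop pixels) at (432,81), (503,165), (370,246) and (304,153). Its third rectangle is toward the mat, so the board's +y is about world +y. I'll move the wrist camera over the board and corner.

```bash
python3 -m pendant '[{"jaw":1,"az":-8.04},{"jaw":1,"az":-8.04},{"jaw":1,"az":-8.04},{"jaw":1,"az":-8.04},{"jaw":1,"az":-8.04},{"jaw":1,"az":-8.04},{"jaw":1,"az":-8.04},{"jaw":1,"az":-8.04}]'
python3 -m pendant '[{"jaw":1,"x":0.044,"y":0.0156,"z":-0.0076},{"jaw":1,"x":0.044,"y":0.0156,"z":-0.0076},{"jaw":1,"x":0.044,"y":0.0156,"z":-0.0076},{"jaw":1,"x":0.044,"y":0.0156,"z":-0.0076},{"jaw":1,"x":0.044,"y":0.0156,"z":-0.0076},{"jaw":1,"x":0.044,"y":0.0156,"z":-0.0076},{"jaw":1,"x":0.044,"y":0.0156,"z":-0.0076},{"jaw":1,"x":0.044,"y":0.0156,"z":-0.0076},{"jaw":1,"x":0.044,"y":0.0156,"z":-0.0076},{"jaw":1,"x":0.044,"y":0.0156,"z":-0.0076},{"jaw":1,"x":0.044,"y":0.0156,"z":-0.0076},{"jaw":1,"x":0.044,"y":0.0156,"z":-0.0076},{"jaw":1,"x":0.044,"y":0.0156,"z":-0.0076},{"jaw":1,"x":0.044,"y":0.0156,"z":-0.0076},{"jaw":1},{"jaw":1}]'
python3 - <<'E'
from h import *
im,K,R,t=shot("wrist","w1"); print((-R.T@t).round()); np.savez("w1.npz",im=im,K=K,R=R,t=t)
d=np.load("scene0.npz");K,R,t=[d[k] for k in("K","R","t")]
c=np.array([(432,81),(503,165),(370,246),(304,153)])/2.4+[90,165]
P=ray(K,R,t,c,20)[:,:2];print(P.round(1),P.mean(0),[np.linalg.norm(P[i]-P[i-1]).round(1) for i in range(4)])
E
```

```text
[ 343. -556.  383.]
[[ 453.1  -30.9]
 [ 574.3  -11.3]
 [ 595.8 -164.5]
 [ 473.1 -181.5]] [524.07817985 -97.07145863] [np.float64(151.9), np.float64(122.9), np.float64(154.7), np.float64(123.9)]$[0]: bad value
$[0]: bad value
```

View pics/w1.png

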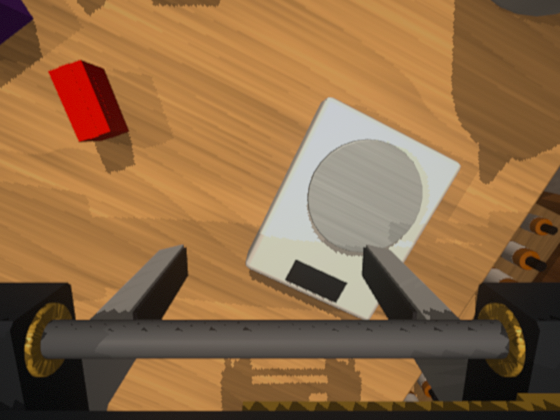

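The wrist picture shows only the counter beside the start pose, because both moves were refused. The rows probably need every key, so I'll resend them in full. The image's up direction is tool +x, and the fingers fill the rows below about 250.

```bash
python3 -m pendant '[{"jaw":1,"x":0,"y":0,"z":0,"ax":0,"ay":0,"az":-8.04},{"jaw":1,"x":0,"y":0,"z":0,"ax":0,"ay":0,"az":-8.04},{"jaw":1,"x":0,"y":0,"z":0,"ax":0,"ay":0,"az":-8.04},{"jaw":1,"x":0,"y":0,"z":0,"ax":0,"ay":0,"az":-8.04},{"jaw":1,"x":0,"y":0,"z":0,"ax":0,"ay":0,"az":-8.04},{"jaw":1,"x":0,"y":0,"z":0,"ax":0,"ay":0,"az":-8.04},{"jaw":1,"x":0,"y":0,"z":0,"ax":0,"ay":0,"az":-8.04},{"jaw":1,"x":0,"y":0,"z":0,"ax":0,"ay":0,"az":-8.04}]'
```

```text
time_s: 1.0
eef_pos: [281.9, -585.5, 224.2]
tcp_rot: [-2.214, -2.228, -0.0]
wrist_force: [0.5, 0.3, -0.2]
grip_width: 94.0
finger_force: 0.0
```

```bash
python3 -m pendant '[{"jaw":1,"x":0.0413,"y":0.0198,"z":-0.0088,"ax":0,"ay":0,"az":0},{"jaw":1,"x":0.0413,"y":0.0198,"z":-0.0088,"ax":0,"ay":0,"az":0},{"jaw":1,"x":0.0413,"y":0.0198,"z":-0.0088,"ax":0,"ay":0,"az":0},{"jaw":1,"x":0.0413,"y":0.0198,"z":-0.0088,"ax":0,"ay":0,"az":0},{"jaw":1,"x":0.0413,"y":0.0198,"z":-0.0088,"ax":0,"ay":0,"az":0},{"jaw":1,"x":0.0413,"y":0.0198,"z":-0.0088,"ax":0,"ay":0,"az":0},{"jaw":1,"x":0.0413,"y":0.0198,"z":-0.0088,"ax":0,"ay":0,"az":0},{"jaw":1,"x":0.0413,"y":0.0198,"z":-0.0088,"ax":0,"ay":0,"az":0},{"jaw":1,"x":0.0413,"y":0.0198,"z":-0.0088,"ax":0,"ay":0,"az":0},{"jaw":1,"x":0.0413,"y":0.0198,"z":-0.0088,"ax":0,"ay":0,"az":0},{"jaw":1,"x":0.0413,"y":0.0198,"z":-0.0088,"ax":0,"ay":0,"az":0},{"jaw":1,"x":0.0413,"y":0.0198,"z":-0.0088,"ax":0,"ay":0,"az":0},{"jaw":1,"x":0,"y":0,"z":0,"ax":0,"ay":0,"az":0},{"jaw":1,"x":0,"y":0,"z":0,"ax":0,"ay":0,"az":0}]'
python3 - <<'E'
from h import *
im,K,R,t=shot("wrist","w2"); print((-R.T@t).round()); np.savez("w2.npz",im=im,K=K,R=R,t=t)
print(readout.state()["joints"].round(2))
E
```

```text
time_s: 2.4
eef_pos: [519.5, -89.0, 330.0]
tcp_rot: [2.218, 2.225, -0.0]
wrist_force: [-0.1, -0.3, -0.7]
grip_width: 93.8
finger_force: 0.0
[519. -22. 489.]
[ 0.4   0.36 -0.4   1.7   0.16  1.11 -0.04]
```

View pics/w2.png

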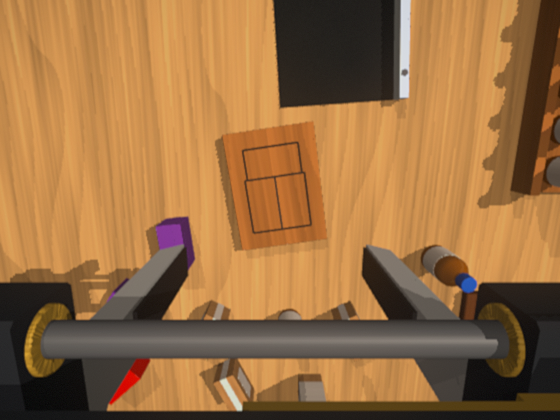

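The wrist view shows the board's corners near (223,135), (314,122), (327,238) and (240,249). The inner corner is out of frame at the top, so I'll shift the arm left to see it.

```bash
python3 -m pendant '[{"jaw":1,"x":0.047,"y":0,"z":0,"ax":0,"ay":0,"az":0},{"jaw":1,"x":0.047,"y":0,"z":0,"ax":0,"ay":0,"az":0},{"jaw":1,"x":0.047,"y":0,"z":0,"ax":0,"ay":0,"az":0},{"jaw":0,"x":0,"y":0,"z":0,"ax":0,"ay":0,"az":0},{"jaw":0,"x":0,"y":0,"z":0,"ax":0,"ay":0,"az":0}]'
cat >> h.py <<'E'
def board(im,K,R,t):
    h=cv2.cvtColor(im,cv2.COLOR_BGR2HSV); m=cv2.inRange(h,(3,110,60),(14,255,185)); m=cv2.morphologyEx(m,cv2.MORPH_CLOSE,np.ones((5,5))); m=cv2.morphologyEx(m,cv2.MORPH_OPEN,np.ones((7,7)))
    c=[x for x in cv2.findContours(m,0,1)[0] if cv2.contourArea(x)>4000]
    out=[]
    for x in c:
        w=ray(K,R,t,x[:,0,:],20)[:,:2].astype(np.float32); r=cv2.minAreaRect(w); out.append((np.round(r[0],1),np.round(r[1],1),round(r[2],1)))
    return out,m
def mat(im,K,R,t):
    m=cv2.inRange(im,(0,0,0),(45,45,45)); m[250:]=0; m=cv2.morphologyEx(m,cv2.MORPH_OPEN,np.ones((5,5)))
    c=max(cv2.findContours(m,0,1)[0],key=cv2.contourArea)[:,0,:]
    return c,m
E
python3 - <<'E'
from h import *
d=np.load("w2.npz");a=[d[k] for k in("im","K","R","t")]
o,m=board(*a);print("w2",o)
a=shot("wrist","w3");np.savez("w3.npz",im=a[0],K=a[1],R=a[2],t=a[3])
o,m=board(*a);print("w3",o)
c,m=mat(*a);print("mat",cv2.approxPolyDP(c,5,True)[:,0].tolist())
E
```

```text
time_s: 2.95
eef_pos: [518.9, 49.8, 329.7]
tcp_rot: [2.221, 2.221, -0.002]
wrist_force: [0.1, -1.1, -0.4]
grip_width: 81.2
finger_force: 0.0
w2 [(array([496.2, -98.7]), array([ 58.8, 162.2]), 12.8), (array([849.3,   8.5]), array([ 61.9, 230.2]), 10.9)]
w3 [(array([874. ,  89.4]), array([ 82.4, 361.3]), 1.1)]
mat [[384, 64], [352, 61], [285, 71], [374, 65], [375, 77], [381, 77]]
```

View pics/w3.png

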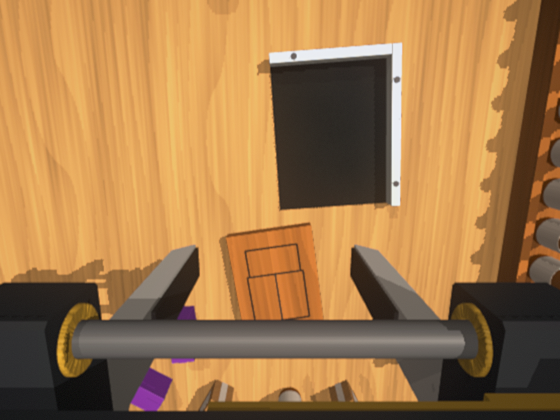

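The wrist view shows both rails as white strips: the left rail's inner top edge near row 62, the far rail's inner edge near column 391. I'll fit the rail lines and recalibrate the board mask.

```bash
cat >> h.py <<'E'
def corner(im,K,R,t):
    w=im.min(2)>185
    A=np.array([(380+np.argmax(w[r,380:410])-.5,r) for r in range(85,195) if w[r,380:410].any()],float)
    B=np.array([(c,75-np.argmax(w[40:76,c][::-1])+.5) for c in range(285,380) if w[40:76,c].any()],float)
    f=[]
    for P in(A,B):
        W=ray(K,R,t,P,24)[:,:2].astype(np.float32); vx,vy,x,y=cv2.fitLine(W,cv2.DIST_HUBER,0,.1,.01).ravel(); f.append((np.array([x,y]),np.array([vx,vy])))
    (p,u),(q,v)=f; s=np.linalg.solve(np.c_[u,-v],q-p)[0]
    return p+s*u,np.degrees(np.arctan2(-u[0]*np.sign(u[1]),abs(u[1]))),np.degrees(np.arctan2(v[1]*np.sign(v[0]),abs(v[0])))
E
python3 - <<'E'
from h import *
L=lambda n:[np.load(n+".npz")[k] for k in("im","K","R","t")]
print(corner(*L("w3")))
a=L("w2");h=cv2.cvtColor(a[0],cv2.COLOR_BGR2HSV)
for p in[(235,150),(260,220),(300,135),(290,240),(315,200),(205,180),(345,200),(270,100)]:print(p,h[p[1]-2:p[1]+3,p[0]-2:p[0]+3].mean((0,1)).round())
# scene corner rail check
d=L("scene0");K,R,t=d[1:]
print(ray(K,R,t,np.array([(735,148),(655,48),(583,235)])/2.4+[90,165],24).round(1))
E
```

```text
(array([660.97314, 209.95978], dtype=float32), np.float32(4.4750824), np.float32(4.1801686))
(235, 150) [ 13. 190. 184.]
(260, 220) [ 13. 190. 178.]
(300, 135) [ 13. 189. 172.]
(290, 240) [ 13. 189. 191.]
(315, 200) [ 13. 189. 180.]
(205, 180) [ 16. 152. 223.]
(345, 200) [ 16. 156. 209.]
(270, 100) [ 16. 153. 222.]
[[662.8 201.7  24. ]
 [523.3 193.8  24. ]
 [678.3  20.3  24. ]]
```

```bash
sed -i 's/(3,110,60),(14,255,185)/(8,172,110),(14,255,235)/' h.py
python3 - <<'E'
from h import *
L=lambda n:[np.load(n+".npz")[k] for k in("im","K","R","t")]
for n in("w2","scene0"):
    o,m=board(*L(n));print(n,o)
E
```

```text
w2 [(array([521.3, -95. ]), array([119.5, 158.5]), 8.5)]
scene0 []
```

The corner is at (661,210) with yaw 4.3°. The board is at (521,-95) with yaw 8.5°, and its measured size of 119.5 x 158.5 mm matches. First I'll push it +x with both open fingers square to the corner, stopping about 10 mm short of the rail line, then push +y, then finish in x.

```bash
python3 -m pendant '[{"jaw":1,"x":0,"y":0,"z":0,"ax":0,"ay":0,"az":8.57},{"jaw":1,"x":0,"y":0,"z":0,"ax":0,"ay":0,"az":8.57},{"jaw":1,"x":0,"y":0,"z":0,"ax":0,"ay":0,"az":8.57},{"jaw":1,"x":0,"y":0,"z":0,"ax":0,"ay":0,"az":8.57},{"jaw":1,"x":0,"y":0,"z":0,"ax":0,"ay":0,"az":8.57},{"jaw":1,"x":0,"y":0,"z":0,"ax":0,"ay":0,"az":8.57},{"jaw":1,"x":0,"y":0,"z":0,"ax":0,"ay":0,"az":8.57},{"jaw":1,"x":0,"y":0,"z":0,"ax":0,"ay":0,"az":8.57},{"jaw":1,"x":0,"y":0,"z":0,"ax":0,"ay":0,"az":8.57},{"jaw":1,"x":0,"y":0,"z":0,"ax":0,"ay":0,"az":8.57},{"jaw":1,"x":-0.0184,"y":0.0292,"z":0.03,"ax":0,"ay":0,"az":0},{"jaw":1,"x":-0.0184,"y":0.0292,"z":0.03,"ax":0,"ay":0,"az":0},{"jaw":1,"x":-0.0184,"y":0.0292,"z":0.03,"ax":0,"ay":0,"az":0},{"jaw":1,"x":-0.0184,"y":0.0292,"z":0.03,"ax":0,"ay":0,"az":0},{"jaw":1,"x":-0.0184,"y":0.0292,"z":0.03,"ax":0,"ay":0,"az":0},{"jaw":1,"x":0,"y":0,"z":0,"ax":0,"ay":0,"az":0},{"jaw":1,"x":0,"y":0,"z":0,"ax":0,"ay":0,"az":0}]'
cat >> h.py <<'E'
def go(x,y,z):
    s=readout.state(); M=Ro.from_rotvec(s["tcp_rot"]).as_matrix(); print("tool shift mm",(M.T@(np.array([x,y,z])-s["eef_pos"])).round(1),"yaw",np.degrees(np.arctan2(M[1,0],M[0,0])).round(1),"tilt",M[:,2].round(3))
E
python3 -c "
from h import *
go(437.8,-102.6,23)"
```

```text
time_s: 4.7
eef_pos: [437.5, -104.2, 179.7]
tcp_rot: [3.139, 0.109, -0.003]
wrist_force: [0.9, 1.3, 0.4]
grip_width: 94.0
finger_force: 0.0
tool shift mm [  0.7  -1.6 156.7] yaw 4.0 tilt [-0.002 -0.001 -1.   ]
```

```bash
python3 -m pendant '[{"jaw":1,"x":0,"y":-0.001,"z":0.04,"ax":0,"ay":0,"az":0},{"jaw":1,"x":0,"y":0,"z":0.04,"ax":0,"ay":0,"az":0},{"jaw":1,"x":0,"y":0,"z":0.04,"ax":0,"ay":0,"az":0},{"jaw":1,"x":0,"y":0,"z":0.0365,"ax":0,"ay":0,"az":0},{"jaw":1,"x":0,"y":0,"z":0,"ax":0,"ay":0,"az":0}]' && python3 -m pendant '[{"jaw":1,"x":0.012,"y":0,"z":0,"ax":0,"ay":0,"az":0},{"jaw":1,"x":0.012,"y":0,"z":0,"ax":0,"ay":0,"az":0},{"jaw":1,"x":0.012,"y":0,"z":0,"ax":0,"ay":0,"az":0},{"jaw":1,"x":0.012,"y":0,"z":0,"ax":0,"ay":0,"az":0},{"jaw":1,"x":0.012,"y":0,"z":0,"ax":0,"ay":0,"az":0},{"jaw":1,"x":0.012,"y":0,"z":0,"ax":0,"ay":0,"az":0},{"jaw":1,"x":0.012,"y":0,"z":0,"ax":0,"ay":0,"az":0},{"jaw":1,"x":0.012,"y":0,"z":0,"ax":0,"ay":0,"az":0},{"jaw":1,"x":0.012,"y":0,"z":0,"ax":0,"ay":0,"az":0},{"jaw":1,"x":0,"y":0,"z":0,"ax":0,"ay":0,"az":0},{"jaw":1,"x":0,"y":0,"z":0,"ax":0,"ay":0,"az":0}]'
python3 - <<'E'
from h import *
a=shot("scene");o=board(*a)[0];print(o)
h=cv2.cvtColor(a[0],cv2.COLOR_BGR2HSV);print(h[225:245:5,262:290:7].reshape(-1,3)[:8])
E
```

```text
time_s: 5.2
eef_pos: [437.2, -102.8, 35.2]
tcp_rot: [3.134, 0.121, -0.011]
wrist_force: [-0.3, 0.1, 1.1]
grip_width: 94.4
finger_force: 0.0
time_s: 6.3
eef_pos: [546.4, -94.6, 38.0]
tcp_rot: [3.133, 0.119, -0.002]
wrist_force: [0.0, 0.8, -0.1]
grip_width: 93.8
finger_force: 0.0
[]
[[ 13  56 109]
 [ 15 130 139]
 [ 15 131 192]
 [ 16  21 132]
 [ 15 129 207]
 [ 15 129 201]
 [ 15 140 126]
 [ 19  15 132]]
```

```bash
python3 -m pendant '[{"jaw":1,"x":-0.02,"y":0,"z":-0.03,"ax":0,"ay":0,"az":0},{"jaw":1,"x":-0.03,"y":0,"z":-0.04,"ax":0,"ay":0,"az":0},{"jaw":1,"x":-0.03,"y":0,"z":-0.04,"ax":0,"ay":0,"az":0},{"jaw":1,"x":-0.02,"y":0,"z":-0.04,"ax":0,"ay":0,"az":0},{"jaw":1,"x":0,"y":0,"z":-0.04,"ax":0,"ay":0,"az":0},{"jaw":1,"x":0,"y":0,"z":0,"ax":0,"ay":0,"az":0}]'
python3 - <<'E'
from h import *
a=shot("wrist","w4");o=board(*a)[0];print(o)
E
```

```text
time_s: 6.95
eef_pos: [448.4, -101.3, 231.9]
tcp_rot: [3.131, 0.117, 0.008]
wrist_force: [0.6, -0.1, 0.0]
grip_width: 94.2
finger_force: 0.0
[(array([598.2, -93.4]), array([ 81.9, 159. ]), 3.5)]
```

View pics/w4.png

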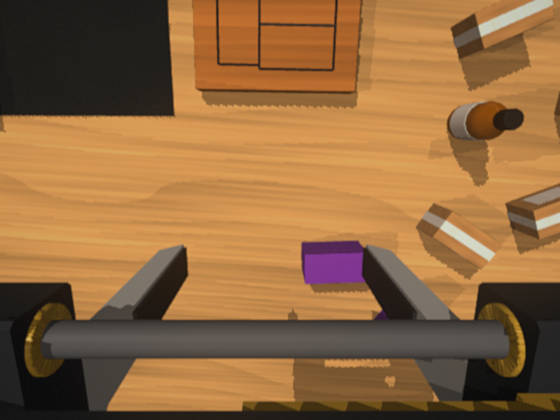

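The push worked. The board is now at about (616,-92) with yaw 3.5°, 6–8 mm short of the far rail line. The wrist view shows its near edge at row 90, clear of the mat, and the cartons and bottle undisturbed. Next comes the push in y.

```bash
python3 -m pendant '[{"jaw":1,"x":0,"y":0,"z":0,"ax":0,"ay":0,"az":-8.2},{"jaw":1,"x":0,"y":0,"z":0,"ax":0,"ay":0,"az":-8.2},{"jaw":1,"x":0,"y":0,"z":0,"ax":0,"ay":0,"az":-8.2},{"jaw":1,"x":0,"y":0,"z":0,"ax":0,"ay":0,"az":-8.2},{"jaw":1,"x":0,"y":0,"z":0,"ax":0,"ay":0,"az":-8.2},{"jaw":1,"x":0,"y":0,"z":0,"ax":0,"ay":0,"az":-8.2},{"jaw":1,"x":0,"y":0,"z":0,"ax":0,"ay":0,"az":-8.2},{"jaw":1,"x":0,"y":0,"z":0,"ax":0,"ay":0,"az":-8.2},{"jaw":1,"x":0,"y":0,"z":0,"ax":0,"ay":0,"az":-8.2},{"jaw":1,"x":0,"y":0,"z":0,"ax":0,"ay":0,"az":-8.2},{"jaw":1,"x":0,"y":0,"z":0,"ax":0,"ay":0,"az":-8.2},{"jaw":1,"x":-0.0217,"y":0.0337,"z":0.026,"ax":0,"ay":0,"az":0},{"jaw":1,"x":-0.0217,"y":0.0337,"z":0.026,"ax":0,"ay":0,"az":0},{"jaw":1,"x":-0.0217,"y":0.0337,"z":0.026,"ax":0,"ay":0,"az":0},{"jaw":1,"x":-0.0217,"y":0.0337,"z":0.026,"ax":0,"ay":0,"az":0},{"jaw":1,"x":-0.0217,"y":0.0337,"z":0.026,"ax":0,"ay":0,"az":0},{"jaw":1,"x":0,"y":0,"z":0,"ax":0,"ay":0,"az":0},{"jaw":1,"x":0,"y":0,"z":0,"ax":0,"ay":0,"az":0}]'
python3 -c "
from h import *
go(624.4,-196.8,23)"
```

```text
time_s: 8.8
eef_pos: [620.5, -195.8, 94.0]
tcp_rot: [-2.129, -2.305, 0.015]
wrist_force: [-0.8, 0.4, 0.4]
grip_width: 93.8
finger_force: 0.0
tool shift mm [-1.   4.5 71. ] yaw 94.5 tilt [-0.009 -0.004 -1.   ]
```

```bash
python3 -m pendant '[{"jaw":1,"x":0,"y":0.0045,"z":0.025,"ax":0,"ay":0,"az":0},{"jaw":1,"x":0,"y":0,"z":0.025,"ax":0,"ay":0,"az":0},{"jaw":1,"x":0,"y":0,"z":0.02,"ax":0,"ay":0,"az":0},{"jaw":1,"x":0,"y":0,"z":0,"ax":0,"ay":0,"az":0},{"jaw":1,"x":0,"y":0,"z":0,"ax":0,"ay":0,"az":0}]'
python3 -c "
from h import *
print(readout.state()['eef_pos']);go(661-.075*-166-.997*67,210-.075*67-.997*166,24)"
```

```text
time_s: 9.3
eef_pos: [626.3, -196.1, 28.2]
tcp_rot: [2.129, 2.307, -0.012]
wrist_force: [0.3, -1.1, 0.9]
grip_width: 94.0
finger_force: 0.0
[ 626.26588129 -196.1064195    28.20102925]
tool shift mm [236.4  -0.7   2.7] yaw 94.6 tilt [-0.004 -0.007 -1.   ]
```

```bash
python3 -m pendant '[{"jaw":1,"x":0.005,"y":0,"z":0.003,"ax":0,"ay":0,"az":0},{"jaw":1,"x":0.013,"y":0,"z":0,"ax":0,"ay":0,"az":0},{"jaw":1,"x":0.013,"y":0,"z":0,"ax":0,"ay":0,"az":0},{"jaw":1,"x":0.013,"y":0,"z":0,"ax":0,"ay":0,"az":0},{"jaw":1,"x":0.013,"y":0,"z":0,"ax":0,"ay":0,"az":0},{"jaw":1,"x":0.013,"y":0,"z":0,"ax":0,"ay":0,"az":0},{"jaw":1,"x":0.013,"y":0,"z":0,"ax":0,"ay":0,"az":0},{"jaw":1,"x":0.013,"y":0,"z":0,"ax":0,"ay":0,"az":0},{"jaw":1,"x":0.013,"y":0,"z":0,"ax":0,"ay":0,"az":0},{"jaw":1,"x":0.013,"y":0,"z":0,"ax":0,"ay":0,"az":0},{"jaw":1,"x":0.013,"y":0,"z":0,"ax":0,"ay":0,"az":0},{"jaw":1,"x":0.013,"y":0,"z":0,"ax":0,"ay":0,"az":0},{"jaw":1,"x":0.013,"y":0,"z":0,"ax":0,"ay":0,"az":0},{"jaw":1,"x":0.013,"y":0,"z":0,"ax":0,"ay":0,"az":0},{"jaw":1,"x":0.013,"y":0,"z":0,"ax":0,"ay":0,"az":0},{"jaw":1,"x":0.013,"y":0,"z":0,"ax":0,"ay":0,"az":0},{"jaw":1,"x":0.013,"y":0,"z":0,"ax":0,"ay":0,"az":0},{"jaw":1,"x":0,"y":0,"z":0,"ax":0,"ay":0,"az":0},{"jaw":1,"x":0,"y":0,"z":0,"ax":0,"ay":0,"az":0}]'
```

```text
time_s: 11.2
eef_pos: [609.4, 16.8, 22.2]
tcp_rot: [2.13, 2.308, -0.011]
wrist_force: [0.7, -0.5, -0.5]
grip_width: 94.1
finger_force: 0.0
```

```bash
python3 -m pendant '[{"jaw":1,"x":0.005,"y":0,"z":0,"ax":0,"ay":0,"az":0},{"jaw":1,"x":0.005,"y":0,"z":0,"ax":0,"ay":0,"az":0},{"jaw":1,"x":0.004,"y":0,"z":0,"ax":0,"ay":0,"az":0},{"jaw":1,"x":0.004,"y":0,"z":0,"ax":0,"ay":0,"az":0},{"jaw":1,"x":0,"y":0,"z":0,"ax":0,"ay":0,"az":0}]'; python3 -m pendant '[{"jaw":1,"x":0.002,"y":0,"z":0,"ax":0,"ay":0,"az":0},{"jaw":1,"x":0.001,"y":0,"z":0,"ax":0,"ay":0,"az":0}]'; python3 -m pendant '[{"jaw":1,"x":0.002,"y":0,"z":0,"ax":0,"ay":0,"az":0},{"jaw":1,"x":0.001,"y":0,"z":0,"ax":0,"ay":0,"az":0}]'
```

```text
time_s: 11.7
eef_pos: [608.2, 34.4, 22.3]
tcp_rot: [2.13, 2.307, -0.011]
wrist_force: [0.6, -0.2, 0.4]
grip_width: 94.1
finger_force: 0.0
time_s: 11.9
eef_pos: [608.1, 35.9, 22.4]
tcp_rot: [2.131, 2.305, -0.013]
wrist_force: [0.0, -2.3, 0.8]
grip_width: 93.7
finger_force: 1.3
time_s: 12.1
eef_pos: [607.9, 36.1, 22.4]
tcp_rot: [2.131, 2.302, -0.018]
wrist_force: [-0.9, -7.5, 1.9]
grip_width: 93.8
finger_force: 3.7
```

```bash
python3 -m pendant '[{"jaw":1,"x":-0.02,"y":0,"z":0,"ax":0,"ay":0,"az":0},{"jaw":1,"x":-0.005,"y":0,"z":-0.03,"ax":0,"ay":0,"az":0},{"jaw":1,"x":0,"y":0,"z":-0.04,"ax":0,"ay":0,"az":0},{"jaw":1,"x":0,"y":0,"z":0,"ax":0,"ay":0,"az":8.2},{"jaw":1,"x":0,"y":0,"z":0,"ax":0,"ay":0,"az":8.2},{"jaw":1,"x":0,"y":0,"z":0,"ax":0,"ay":0,"az":8.2},{"jaw":1,"x":0,"y":0,"z":0,"ax":0,"ay":0,"az":8.2},{"jaw":1,"x":0,"y":0,"z":0,"ax":0,"ay":0,"az":8.2},{"jaw":1,"x":0,"y":0,"z":0,"ax":0,"ay":0,"az":8.2},{"jaw":1,"x":0,"y":0,"z":0,"ax":0,"ay":0,"az":8.2},{"jaw":1,"x":0,"y":0,"z":0,"ax":0,"ay":0,"az":8.2},{"jaw":1,"x":0,"y":0,"z":0,"ax":0,"ay":0,"az":8.2},{"jaw":1,"x":0,"y":0,"z":0,"ax":0,"ay":0,"az":8.2},{"jaw":1,"x":0,"y":0,"z":0,"ax":0,"ay":0,"az":8.2},{"jaw":1,"x":-0.0282,"y":-0.0365,"z":0,"ax":0,"ay":0,"az":0},{"jaw":1,"x":-0.0282,"y":-0.0365,"z":0,"ax":0,"ay":0,"az":0},{"jaw":1,"x":-0.0282,"y":-0.0365,"z":0,"ax":0,"ay":0,"az":0},{"jaw":1,"x":0,"y":0,"z":0,"ax":0,"ay":0,"az":0},{"jaw":1,"x":0,"y":0,"z":0,"ax":0,"ay":0,"az":0}]'
python3 -c "
from h import *
go(517.4,119,23)"
```

```text
time_s: 14.0
eef_pos: [517.1, 119.5, 92.4]
tcp_rot: [3.133, 0.123, -0.006]
wrist_force: [0.1, -1.3, -0.4]
grip_width: 93.9
finger_force: 0.0
tool shift mm [ 0.5  0.1 69.4] yaw 4.5 tilt [-0.004 -0.006 -1.   ]
```

Next I descend and push +x: 10 mm free, then slowly to the far rail (expected TCP travel about 22 mm).

```bash
python3 -m pendant '[{"jaw":1,"x":0,"y":0,"z":0.025,"ax":0,"ay":0,"az":0},{"jaw":1,"x":0,"y":0,"z":0.025,"ax":0,"ay":0,"az":0},{"jaw":1,"x":0,"y":0,"z":0.02,"ax":0,"ay":0,"az":0},{"jaw":1,"x":0,"y":0,"z":0.002,"ax":0,"ay":0,"az":0},{"jaw":1,"x":0.008,"y":0,"z":0,"ax":0,"ay":0,"az":0},{"jaw":1,"x":0.004,"y":0,"z":0,"ax":0,"ay":0,"az":0},{"jaw":1,"x":0.004,"y":0,"z":0,"ax":0,"ay":0,"az":0},{"jaw":1,"x":0.002,"y":0,"z":0,"ax":0,"ay":0,"az":0},{"jaw":1,"x":0,"y":0,"z":0,"ax":0,"ay":0,"az":0}]'; python3 -m pendant '[{"jaw":1,"x":0.002,"y":0,"z":0,"ax":0,"ay":0,"az":0},{"jaw":1,"x":0.001,"y":0,"z":0,"ax":0,"ay":0,"az":0}]'; python3 -m pendant '[{"jaw":1,"x":0.002,"y":0,"z":0,"ax":0,"ay":0,"az":0},{"jaw":1,"x":0.001,"y":0,"z":0,"ax":0,"ay":0,"az":0}]'
```

```text
time_s: 14.9
eef_pos: [534.7, 117.6, 19.9]
tcp_rot: [3.132, 0.116, -0.009]
wrist_force: [-1.7, -0.9, 0.5]
grip_width: 94.0
finger_force: 1.1
time_s: 15.1
eef_pos: [537.9, 118.4, 19.9]
tcp_rot: [3.132, 0.118, -0.008]
wrist_force: [-1.8, -1.9, -0.3]
grip_width: 93.9
finger_force: 1.1
time_s: 15.3
eef_pos: [538.4, 118.6, 19.8]
tcp_rot: [3.132, 0.118, -0.016]
wrist_force: [-8.1, -1.4, 7.3]
grip_width: 93.8
finger_force: 4.3
```

```bash
python3 -m pendant '[{"jaw":1,"x":-0.012,"y":0,"z":-0.002,"ax":0,"ay":0,"az":0},{"jaw":1,"x":-0.015,"y":0.005,"z":-0.04,"ax":0,"ay":0,"az":0},{"jaw":1,"x":-0.015,"y":0.005,"z":-0.045,"ax":0,"ay":0,"az":0},{"jaw":1,"x":-0.015,"y":0.005,"z":-0.045,"ax":0,"ay":0,"az":0},{"jaw":1,"x":-0.015,"y":0.005,"z":-0.045,"ax":0,"ay":0,"az":0},{"jaw":1,"x":-0.015,"y":0.005,"z":-0.045,"ax":0,"ay":0,"az":0},{"jaw":1,"x":-0.015,"y":0.005,"z":-0.045,"ax":0,"ay":0,"az":0},{"jaw":1,"x":0,"y":0,"z":0,"ax":0,"ay":0,"az":0}]'
python3 - <<'E'
from h import *
a=shot("wrist","w5");np.savez("w5.npz",im=a[0],K=a[1],R=a[2],t=a[3]);print(board(*a)[0], proj(*a[1:],[[661,210,24]]).round())
E
```

```text
time_s: 16.1
eef_pos: [446.3, 84.3, 293.9]
tcp_rot: [3.135, 0.119, 0.016]
wrist_force: [1.8, 0.2, 0.0]
grip_width: 93.7
finger_force: 0.0
[(array([601.7, 125. ]), array([107.5, 158.6]), 4.4)] [[173. -14.]]
```

View pics/w5.png

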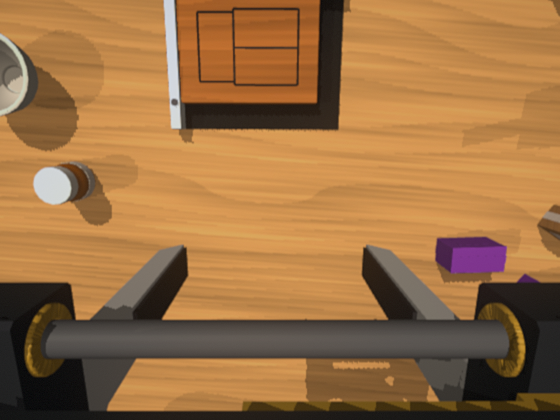

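The board looks flush. The image puts its centre at (608,125) with yaw 4.4°, against a flush target of (607,126). The wrist view shows it against the left rail at column 178 and square on the mat. Next I'll look over the cartons.

```bash
python3 -m pendant '[{"jaw":1,"x":-0.0052,"y":0.0469,"z":-0.004,"ax":0,"ay":0,"az":0},{"jaw":1,"x":-0.0052,"y":0.0469,"z":-0.004,"ax":0,"ay":0,"az":0},{"jaw":1,"x":-0.0052,"y":0.0469,"z":-0.004,"ax":0,"ay":0,"az":0},{"jaw":1,"x":-0.0052,"y":0.0469,"z":-0.004,"ax":0,"ay":0,"az":0},{"jaw":1,"x":-0.0052,"y":0.0469,"z":-0.004,"ax":0,"ay":0,"az":0},{"jaw":1,"x":-0.0052,"y":0.0469,"z":-0.004,"ax":0,"ay":0,"az":0},{"jaw":1,"x":-0.0052,"y":0.0469,"z":-0.004,"ax":0,"ay":0,"az":0},{"jaw":1,"x":-0.0052,"y":0.0469,"z":-0.004,"ax":0,"ay":0,"az":0},{"jaw":1,"x":-0.0052,"y":0.0469,"z":-0.004,"ax":0,"ay":0,"az":0},{"jaw":1,"x":0,"y":0,"z":0,"ax":0,"ay":0,"az":0},{"jaw":1,"x":0,"y":0,"z":0,"ax":0,"ay":0,"az":0}]'
python3 - <<'E'
from h import *
a=shot("wrist","w6");np.savez("w6.npz",im=a[0],K=a[1],R=a[2],t=a[3])
im,K,R,t=a
h=cv2.cvtColor(im,cv2.COLOR_BGR2HSV); m=cv2.inRange(h,(0,0,150),(179,70,255)); m[320:]=0
for c in cv2.findContours(m,0,1)[0]:
    if cv2.contourArea(c)>60:
        w=ray(K,R,t,c[:,0,:],45)[:,:2].astype(np.float32); r=cv2.minAreaRect(w); print(c[:,0].mean(0).round(),np.round(r[0],1),np.round(r[1],1),round(r[2],1))
E
```

```text
time_s: 17.25
eef_pos: [428.3, -341.6, 325.0]
tcp_rot: [3.134, 0.116, -0.008]
wrist_force: [0.3, 0.7, 0.0]
grip_width: 94.1
finger_force: 0.0
[492. 261.] [ 339.1 -650.9] [144.3 153.6] 6.6
[243. 188.] [ 423.  -304.8] [66.4 10.2] 61.7
[323. 165.] [ 458.5 -401.2] [10.3 66.4] 25.4
[245.   6.] [ 629.4 -296. ] [10.2 45.8] 26.6
```

View pics/w6.png

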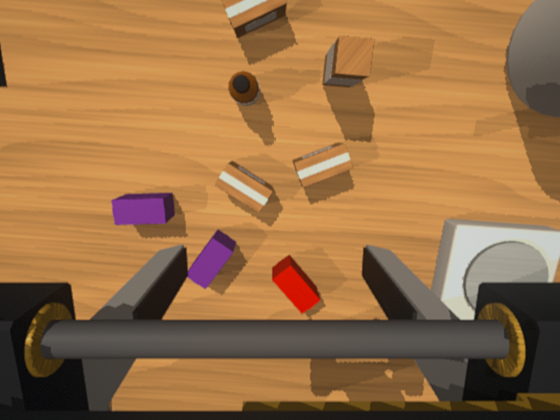

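The wrist view shows white bands along each carton's long axis. They measure 66 x 10 mm, matching the known length. That puts carton A at (423,-305) with long axis 61.7° and carton B at (458.5,-401) at 115.4°. The third is cut off at the top, at about 117°. I'll take A first, gripping across its 66 mm ends.

```bash
python3 -m pendant '[{"jaw":0.88,"x":0,"y":0,"z":0.01,"ax":0,"ay":0,"az":8.15},{"jaw":0.88,"x":0,"y":0,"z":0.03,"ax":0,"ay":0,"az":8.15},{"jaw":0.88,"x":0,"y":0,"z":0.03,"ax":0,"ay":0,"az":8.15},{"jaw":0.88,"x":0,"y":0,"z":0.03,"ax":0,"ay":0,"az":8.15},{"jaw":0.88,"x":-0.011,"y":-0.015,"z":0.04,"ax":0,"ay":0,"az":0},{"jaw":0.88,"x":-0.011,"y":-0.015,"z":0.04,"ax":0,"ay":0,"az":0},{"jaw":0.88,"x":0,"y":0,"z":0.03,"ax":0,"ay":0,"az":0},{"jaw":0.88,"x":0,"y":0,"z":0,"ax":0,"ay":0,"az":0},{"jaw":0.88,"x":0,"y":0,"z":0,"ax":0,"ay":0,"az":0}]'
python3 -c "
from h import *
go(423,-304.8,27)"
```

```text
time_s: 18.2
eef_pos: [422.8, -304.6, 116.6]
tcp_rot: [3.04, -0.763, -0.004]
wrist_force: [0.4, -0.0, 0.2]
grip_width: 82.1
finger_force: 0.0
tool shift mm [ 0.3 -0.6 89.6] yaw -28.2 tilt [-0.004 -0.007 -1.   ]
```

```bash
python3 -m pendant '[{"jaw":0.88,"x":0,"y":0,"z":0.03,"ax":0,"ay":0,"az":0},{"jaw":0.88,"x":0,"y":0,"z":0.03,"ax":0,"ay":0,"az":0},{"jaw":0.88,"x":0,"y":0,"z":0.028,"ax":0,"ay":0,"az":0},{"jaw":0.88,"x":0,"y":0,"z":0,"ax":0,"ay":0,"az":0},{"jaw":0.88,"x":0,"y":0,"z":0,"ax":0,"ay":0,"az":0},{"jaw":0.5,"x":0,"y":0,"z":0,"ax":0,"ay":0,"az":0},{"jaw":0.5,"x":0,"y":0,"z":0,"ax":0,"ay":0,"az":0},{"jaw":0.5,"x":0,"y":0,"z":0,"ax":0,"ay":0,"az":0},{"jaw":0.5,"x":0,"y":0,"z":0,"ax":0,"ay":0,"az":0},{"jaw":0.5,"x":0,"y":0,"z":0,"ax":0,"ay":0,"az":0}]' 15
```

```text
time_s: 19.2
eef_pos: [422.7, -306.6, 29.9]
tcp_rot: [3.038, -0.765, 0.0]
wrist_force: [0.7, 0.4, 7.7]
grip_width: 66.1
finger_force: 15.0
```

```bash
python3 -m pendant '[{"jaw":0.5,"x":0,"y":0,"z":-0.02,"ax":0,"ay":0,"az":0},{"jaw":0.5,"x":0,"y":0,"z":-0.03,"ax":0,"ay":0,"az":0},{"jaw":0.5,"x":0,"y":0,"z":-0.03,"ax":0,"ay":0,"az":-8.15},{"jaw":0.5,"x":0,"y":0,"z":-0.02,"ax":0,"ay":0,"az":-8.15},{"jaw":0.5,"x":0,"y":0,"z":0,"ax":0,"ay":0,"az":-8.15},{"jaw":0.5,"x":0,"y":0,"z":0,"ax":0,"ay":0,"az":-8.15},{"jaw":0.5,"x":0.0216,"y":-0.036,"z":0,"ax":0,"ay":0,"az":0},{"jaw":0.5,"x":0.0216,"y":-0.036,"z":0,"ax":0,"ay":0,"az":0},{"jaw":0.5,"x":0.0216,"y":-0.036,"z":0,"ax":0,"ay":0,"az":0},{"jaw":0.5,"x":0.0216,"y":-0.036,"z":0,"ax":0,"ay":0,"az":0},{"jaw":0.5,"x":0.0216,"y":-0.036,"z":0,"ax":0,"ay":0,"az":0},{"jaw":0.5,"x":0.0216,"y":-0.036,"z":0,"ax":0,"ay":0,"az":0},{"jaw":0.5,"x":0.0216,"y":-0.036,"z":0,"ax":0,"ay":0,"az":0},{"jaw":0.5,"x":0.0216,"y":-0.036,"z":0,"ax":0,"ay":0,"az":0},{"jaw":0.5,"x":0.0216,"y":-0.036,"z":0,"ax":0,"ay":0,"az":0},{"jaw":0.5,"x":0.0216,"y":-0.036,"z":0,"ax":0,"ay":0,"az":0},{"jaw":0.5,"x":0.0216,"y":-0.036,"z":0,"ax":0,"ay":0,"az":0},{"jaw":0.5,"x":0,"y":0,"z":0,"ax":0,"ay":0,"az":0},{"jaw":0.5,"x":0,"y":0,"z":0,"ax":0,"ay":0,"az":0}]'
python3 -c "
from h import *
go(628.5,106.6,50.5)"
```

```text
time_s: 21.1
eef_pos: [628.8, 108.5, 124.7]
tcp_rot: [3.132, 0.122, -0.007]
wrist_force: [-0.2, -0.3, -1.0]
grip_width: 66.0
finger_force: 15.0
tool shift mm [-0.1  1.4 74.2] yaw 4.5 tilt [-0.004 -0.007 -1.   ]
```

```bash
python3 -m pendant '[{"jaw":0.5,"x":0,"y":0.0014,"z":0.03,"ax":0,"ay":0,"az":0},{"jaw":0.5,"x":0,"y":0,"z":0.025,"ax":0,"ay":0,"az":0},{"jaw":0.5,"x":0,"y":0,"z":0.015,"ax":0,"ay":0,"az":0},{"jaw":0.5,"x":0,"y":0,"z":0,"ax":0,"ay":0,"az":0},{"jaw":0.5,"x":0,"y":0,"z":0,"ax":0,"ay":0,"az":0}]'
```

```text
time_s: 21.6
eef_pos: [629.2, 104.6, 55.3]
tcp_rot: [3.132, 0.117, -0.006]
wrist_force: [0.2, -0.5, -0.9]
grip_width: 66.1
finger_force: 15.0
```

```bash
python3 -m pendant '[{"jaw":0.5,"x":0,"y":0,"z":0.002,"ax":0,"ay":0,"az":0},{"jaw":0.5,"x":0,"y":0,"z":0,"ax":0,"ay":0,"az":0}]'
```

```text
time_s: 21.8
eef_pos: [629.6, 105.5, 53.7]
tcp_rot: [3.133, 0.118, -0.004]
wrist_force: [-0.3, -0.3, -0.8]
grip_width: 65.9
finger_force: 15.0
```

```bash
python3 -m pendant '[{"jaw":0.5,"x":0,"y":0,"z":0.002,"ax":0,"ay":0,"az":0},{"jaw":0.5,"x":0,"y":0,"z":0.001,"ax":0,"ay":0,"az":0},{"jaw":0.5,"x":0,"y":0,"z":0,"ax":0,"ay":0,"az":0}]'
```

```text
time_s: 22.1
eef_pos: [629.1, 105.5, 50.1]
tcp_rot: [3.133, 0.118, -0.006]
wrist_force: [-1.3, -0.1, 0.6]
grip_width: 65.9
finger_force: 15.0
```

```bash
python3 -m pendant '[{"jaw":0.85,"x":0,"y":0,"z":0,"ax":0,"ay":0,"az":0},{"jaw":0.85,"x":0,"y":0,"z":0,"ax":0,"ay":0,"az":0},{"jaw":0.85,"x":0,"y":0,"z":0,"ax":0,"ay":0,"az":0},{"jaw":0.85,"x":0,"y":0,"z":-0.02,"ax":0,"ay":0,"az":0},{"jaw":0.85,"x":0,"y":0,"z":-0.035,"ax":0,"ay":0,"az":0},{"jaw":0.85,"x":0,"y":0,"z":-0.035,"ax":0,"ay":0,"az":0}]'; python3 -m pendant '[{"jaw":0.85,"x":-0.0174,"y":0.041,"z":0,"ax":0,"ay":0,"az":0},{"jaw":0.85,"x":-0.0174,"y":0.041,"z":0,"ax":0,"ay":0,"az":0},{"jaw":0.85,"x":-0.0174,"y":0.041,"z":0,"ax":0,"ay":0,"az":0},{"jaw":0.85,"x":-0.0174,"y":0.041,"z":0,"ax":0,"ay":0,"az":0},{"jaw":0.85,"x":-0.0174,"y":0.041,"z":0,"ax":0,"ay":0,"az":0},{"jaw":0.85,"x":-0.0174,"y":0.041,"z":0,"ax":0,"ay":0,"az":0},{"jaw":0.85,"x":-0.0174,"y":0.041,"z":0,"ax":0,"ay":0,"az":0},{"jaw":0.85,"x":-0.0174,"y":0.041,"z":0,"ax":0,"ay":0,"az":0},{"jaw":0.85,"x":-0.0174,"y":0.041,"z":0,"ax":0,"ay":0,"az":0},{"jaw":0.85,"x":-0.0174,"y":0.041,"z":0,"ax":0,"ay":0,"az":0},{"jaw":0.85,"x":-0.0174,"y":0.041,"z":0,"ax":0,"ay":0,"az":0},{"jaw":0.85,"x":-0.0174,"y":0.041,"z":0,"ax":0,"ay":0,"az":0},{"jaw":0.85,"x":0,"y":0,"z":0,"ax":0,"ay":0,"az":-7},{"jaw":0.85,"x":0,"y":0,"z":0,"ax":0,"ay":0,"az":-7},{"jaw":0.85,"x":0,"y":0,"z":0,"ax":0,"ay":0,"az":-7},{"jaw":0.85,"x":0,"y":0,"z":0,"ax":0,"ay":0,"az":0},{"jaw":0.85,"x":0,"y":0,"z":0,"ax":0,"ay":0,"az":0}]'
python3 - <<'E'
from h import *
go(458.5,-401.2,28)
im,K,R,t=shot("wrist")
h=cv2.cvtColor(im,cv2.COLOR_BGR2HSV); m=cv2.inRange(h,(0,0,150),(179,70,255)); m[320:]=0
for c in cv2.findContours(m,0,1)[0]:
    if cv2.contourArea(c)>60:
        w=ray(K,R,t,c[:,0,:],45)[:,:2].astype(np.float32); r=cv2.minAreaRect(w); print(c[:,0].mean(0).round(),np.round(r[0],1),np.round(r[1],1),round(r[2],1))
E
```

```text
time_s: 22.7
eef_pos: [628.7, 105.9, 140.1]
tcp_rot: [3.132, 0.118, -0.01]
wrist_force: [0.1, 0.8, -0.7]
grip_width: 79.7
finger_force: 0.0
time_s: 24.4
eef_pos: [458.1, -400.4, 143.9]
tcp_rot: [3.061, 0.683, -0.009]
wrist_force: [0.4, 0.5, 0.4]
grip_width: 79.8
finger_force: 0.0
tool shift mm [  0.8   0.4 115.9] yaw 25.2 tilt [-0.004 -0.007 -1.   ]
[276. 223.] [ 458.7 -401.6] [ 9.4 65.8] 25.1
[275. 196.] [ 477.4 -392.8] [ 3.  36.3] 25.1
```

Carton B is confirmed at (458.7,-401.6). I'll descend and grip it.

```bash
python3 -m pendant '[{"jaw":0.85,"x":0.0005,"y":0.001,"z":0.035,"ax":0,"ay":0,"az":0},{"jaw":0.85,"x":0,"y":0,"z":0.04,"ax":0,"ay":0,"az":0},{"jaw":0.85,"x":0,"y":0,"z":0.038,"ax":0,"ay":0,"az":0},{"jaw":0.85,"x":0,"y":0,"z":0,"ax":0,"ay":0,"az":0},{"jaw":0.85,"x":0,"y":0,"z":0,"ax":0,"ay":0,"az":0},{"jaw":0.5,"x":0,"y":0,"z":0,"ax":0,"ay":0,"az":0},{"jaw":0.5,"x":0,"y":0,"z":0,"ax":0,"ay":0,"az":0},{"jaw":0.5,"x":0,"y":0,"z":0,"ax":0,"ay":0,"az":0},{"jaw":0.5,"x":0,"y":0,"z":0,"ax":0,"ay":0,"az":0}]' 15
python3 -c "
from h import *
print(readout.state()['wrist_force'])"
```

```text
time_s: 25.35
eef_pos: [459.9, -402.7, 33.1]
tcp_rot: [3.057, 0.687, -0.005]
wrist_force: [0.6, -0.3, 7.3]
grip_width: 65.8
finger_force: 15.0
[ 0.63907915 -0.29774212  7.32332795]
```

```bash
python3 -m pendant '[{"jaw":0.5,"x":0,"y":0,"z":-0.02,"ax":0,"ay":0,"az":0},{"jaw":0.5,"x":0,"y":0,"z":-0.03,"ax":0,"ay":0,"az":0},{"jaw":0.5,"x":0,"y":0,"z":-0.03,"ax":0,"ay":0,"az":6.93},{"jaw":0.5,"x":0,"y":0,"z":-0.02,"ax":0,"ay":0,"az":6.93},{"jaw":0.5,"x":0,"y":0,"z":0,"ax":0,"ay":0,"az":6.93},{"jaw":0.5,"x":0.0139,"y":-0.0412,"z":0,"ax":0,"ay":0,"az":0},{"jaw":0.5,"x":0.0139,"y":-0.0412,"z":0,"ax":0,"ay":0,"az":0},{"jaw":0.5,"x":0.0139,"y":-0.0412,"z":0,"ax":0,"ay":0,"az":0},{"jaw":0.5,"x":0.0139,"y":-0.0412,"z":0,"ax":0,"ay":0,"az":0},{"jaw":0.5,"x":0.0139,"y":-0.0412,"z":0,"ax":0,"ay":0,"az":0},{"jaw":0.5,"x":0.0139,"y":-0.0412,"z":0,"ax":0,"ay":0,"az":0},{"jaw":0.5,"x":0.0139,"y":-0.0412,"z":0,"ax":0,"ay":0,"az":0},{"jaw":0.5,"x":0.0139,"y":-0.0412,"z":0,"ax":0,"ay":0,"az":0},{"jaw":0.5,"x":0.0139,"y":-0.0412,"z":0,"ax":0,"ay":0,"az":0},{"jaw":0.5,"x":0.0139,"y":-0.0412,"z":0,"ax":0,"ay":0,"az":0},{"jaw":0.5,"x":0.0139,"y":-0.0412,"z":0,"ax":0,"ay":0,"az":0},{"jaw":0.5,"x":0.0139,"y":-0.0412,"z":0,"ax":0,"ay":0,"az":0},{"jaw":0.5,"x":0,"y":0,"z":0,"ax":0,"ay":0,"az":0},{"jaw":0.5,"x":0,"y":0,"z":0,"ax":0,"ay":0,"az":0}]'
python3 -c "
from h import *
go(588.6,104,53.5)
im,K,R,t=shot('wrist')
h=cv2.cvtColor(im,cv2.COLOR_BGR2HSV); m=cv2.inRange(h,(0,0,150),(179,70,255)); m[320:]=0
for c in cv2.findContours(m,0,1)[0]:
    if cv2.contourArea(c)>60:
        w=ray(K,R,t,c[:,0,:],65)[:,:2].astype(np.float32); r=cv2.minAreaRect(w); print(c[:,0].mean(0).round(),np.round(r[0],1),np.round(r[1],1),round(r[2],1))
"
```

```text
time_s: 27.25
eef_pos: [586.1, 106.4, 127.3]
tcp_rot: [3.133, 0.129, -0.006]
wrist_force: [-0.4, -0.8, -1.4]
grip_width: 65.8
finger_force: 15.0
tool shift mm [ 2.6  2.2 73.8] yaw 4.7 tilt [-0.004 -0.006 -1.   ]
[276. 287.] [551.4 102.5] [14.7 97.8] 4.6
[275. 238.] [586.  105.8] [ 9.6 54.5] 4.6
[281. 174.] [628.  105.2] [10.  66.5] 4.7
[214. 143.] [607.8 115.5] [136.3 169.2] 4.1
```

```bash
python3 -m pendant '[{"jaw":0.5,"x":0.0026,"y":0.0015,"z":0.03,"ax":0,"ay":0,"az":0},{"jaw":0.5,"x":0,"y":0,"z":0.025,"ax":0,"ay":0,"az":0},{"jaw":0.5,"x":0,"y":0,"z":0.0145,"ax":0,"ay":0,"az":0},{"jaw":0.5,"x":0,"y":0,"z":0,"ax":0,"ay":0,"az":0},{"jaw":0.5,"x":0,"y":0,"z":0,"ax":0,"ay":0,"az":0}]'
```

```text
time_s: 27.8
eef_pos: [589.0, 102.2, 58.0]
tcp_rot: [3.132, 0.122, -0.006]
wrist_force: [0.2, 0.2, -1.3]
grip_width: 66.2
finger_force: 15.0
```

```bash
python3 -m pendant '[{"jaw":0.5,"x":0,"y":0,"z":0.003,"ax":0,"ay":0,"az":0},{"jaw":0.5,"x":0,"y":-0.001,"z":0.0015,"ax":0,"ay":0,"az":0},{"jaw":0.5,"x":0,"y":0,"z":0,"ax":0,"ay":0,"az":0}]'
```

```text
time_s: 28.1
eef_pos: [588.7, 104.5, 53.4]
tcp_rot: [3.133, 0.125, -0.006]
wrist_force: [-0.5, 0.8, -1.1]
grip_width: 66.2
finger_force: 15.0
```

```bash
python3 -m pendant '[{"jaw":0.5,"x":0,"y":0,"z":0.001,"ax":0,"ay":0,"az":0},{"jaw":0.5,"x":0,"y":0,"z":0.001,"ax":0,"ay":0,"az":0},{"jaw":0.5,"x":0,"y":0,"z":0,"ax":0,"ay":0,"az":0}]'
```

```text
time_s: 28.4
eef_pos: [588.9, 104.5, 53.0]
tcp_rot: [3.133, 0.125, -0.005]
wrist_force: [-3.5, -0.5, 13.6]
grip_width: 65.7
finger_force: 15.0
```

```bash
python3 -m pendant '[{"jaw":0.85,"x":0,"y":0,"z":-0.001,"ax":0,"ay":0,"az":0},{"jaw":0.85,"x":0,"y":0,"z":0,"ax":0,"ay":0,"az":0},{"jaw":0.85,"x":0,"y":0,"z":0,"ax":0,"ay":0,"az":0},{"jaw":0.85,"x":0,"y":0,"z":-0.02,"ax":0,"ay":0,"az":0},{"jaw":0.85,"x":0,"y":0,"z":-0.035,"ax":0,"ay":0,"az":0},{"jaw":0.85,"x":0,"y":0,"z":-0.045,"ax":0,"ay":0,"az":0}]'; python3 -m pendant '[{"jaw":0.85,"x":-0.0033,"y":0.0448,"z":-0.008,"ax":0,"ay":0,"az":0},{"jaw":0.85,"x":-0.0033,"y":0.0448,"z":-0.008,"ax":0,"ay":0,"az":0},{"jaw":0.85,"x":-0.0033,"y":0.0448,"z":-0.008,"ax":0,"ay":0,"az":0},{"jaw":0.85,"x":-0.0033,"y":0.0448,"z":-0.008,"ax":0,"ay":0,"az":0},{"jaw":0.85,"x":-0.0033,"y":0.0448,"z":-0.008,"ax":0,"ay":0,"az":0},{"jaw":0.85,"x":-0.0033,"y":0.0448,"z":-0.008,"ax":0,"ay":0,"az":0},{"jaw":0.85,"x":-0.0033,"y":0.0448,"z":-0.008,"ax":0,"ay":0,"az":0},{"jaw":0.85,"x":-0.0033,"y":0.0448,"z":-0.008,"ax":0,"ay":0,"az":0},{"jaw":0.85,"x":-0.0033,"y":0.0448,"z":-0.008,"ax":0,"ay":0,"az":0},{"jaw":0.85,"x":0,"y":0,"z":0,"ax":0,"ay":0,"az":-7.4},{"jaw":0.85,"x":0,"y":0,"z":0,"ax":0,"ay":0,"az":-7.4},{"jaw":0.85,"x":0,"y":0,"z":0,"ax":0,"ay":0,"az":-7.4},{"jaw":0.85,"x":0,"y":0,"z":0,"ax":0,"ay":0,"az":0},{"jaw":0.85,"x":0,"y":0,"z":0,"ax":0,"ay":0,"az":0}]'
python3 - <<'E'
from h import *
go(634,-305,28)
im,K,R,t=shot("wrist")
h=cv2.cvtColor(im,cv2.COLOR_BGR2HSV); m=cv2.inRange(h,(0,0,150),(179,70,255)); m[320:]=0
for c in cv2.findContours(m,0,1)[0]:
    if cv2.contourArea(c)>60:
        w=ray(K,R,t,c[:,0,:],45)[:,:2].astype(np.float32); r=cv2.minAreaRect(w); print(c[:,0].mean(0).round(),np.round(r[0],1),np.round(r[1],1),round(r[2],1))
E
```

```text
time_s: 29.0
eef_pos: [587.4, 104.5, 151.1]
tcp_rot: [3.131, 0.124, -0.014]
wrist_force: [0.9, 0.6, 0.2]
grip_width: 79.9
finger_force: 0.0
time_s: 30.4
eef_pos: [591.3, -299.0, 226.4]
tcp_rot: [3.052, 0.72, -0.009]
wrist_force: [-0.3, 0.2, -0.2]
grip_width: 79.9
finger_force: 0.0
tool shift mm [ 36.9  23.6 198.2] yaw 26.5 tilt [-0.005 -0.007 -1.   ]
[248. 224.] [ 559.5 -285.4] [ 8.  20.4] 39.5
[299. 164.] [ 634.5 -304.6] [10.2 65.2] 27.5
```

```bash
python3 -m pendant '[{"jaw":0.85,"x":0.0125,"y":0.0078,"z":0.02,"ax":0,"ay":0,"az":-0.7},{"jaw":0.85,"x":0.0125,"y":0.0078,"z":0.03,"ax":0,"ay":0,"az":0},{"jaw":0.85,"x":0.0122,"y":0.0078,"z":0.03,"ax":0,"ay":0,"az":0},{"jaw":0.85,"x":0,"y":0,"z":0.04,"ax":0,"ay":0,"az":0},{"jaw":0.85,"x":0,"y":0,"z":0.04,"ax":0,"ay":0,"az":0},{"jaw":0.85,"x":0,"y":0,"z":0.034,"ax":0,"ay":0,"az":0},{"jaw":0.85,"x":0,"y":0,"z":0,"ax":0,"ay":0,"az":0},{"jaw":0.85,"x":0,"y":0,"z":0,"ax":0,"ay":0,"az":0}]'
```

```text
time_s: 31.25
eef_pos: [634.6, -304.0, 32.7]
tcp_rot: [3.047, 0.742, -0.01]
wrist_force: [-0.4, 0.1, -0.1]
grip_width: 80.1
finger_force: 0.0
```

```bash
python3 -m pendant '[{"jaw":0.5,"x":0,"y":0,"z":0.002,"ax":0,"ay":0,"az":0},{"jaw":0.5,"x":0,"y":0,"z":0,"ax":0,"ay":0,"az":0},{"jaw":0.5,"x":0,"y":0,"z":0,"ax":0,"ay":0,"az":0},{"jaw":0.5,"x":0,"y":0,"z":0,"ax":0,"ay":0,"az":0},{"jaw":0.5,"x":0,"y":0,"z":0,"ax":0,"ay":0,"az":0}]' 15
```

```text
time_s: 31.75
eef_pos: [635.9, -304.7, 32.8]
tcp_rot: [3.045, 0.743, -0.005]
wrist_force: [-0.4, 0.5, 6.7]
grip_width: 65.7
finger_force: 15.0
```

```bash
python3 -m pendant '[{"jaw":0.5,"x":0,"y":0,"z":-0.02,"ax":0,"ay":0,"az":0},{"jaw":0.5,"x":0,"y":0,"z":-0.03,"ax":0,"ay":0,"az":0},{"jaw":0.5,"x":0,"y":0,"z":-0.03,"ax":0,"ay":0,"az":0},{"jaw":0.5,"x":0,"y":0,"z":-0.03,"ax":0,"ay":0,"az":-8.4},{"jaw":0.5,"x":0,"y":0,"z":0,"ax":0,"ay":0,"az":-8.4},{"jaw":0.5,"x":0,"y":0,"z":0,"ax":0,"ay":0,"az":-8.4},{"jaw":0.5,"x":0,"y":0,"z":0,"ax":0,"ay":0,"az":-8.4},{"jaw":0.5,"x":0,"y":0,"z":0,"ax":0,"ay":0,"az":-8.4},{"jaw":0.5,"x":0,"y":0,"z":0,"ax":0,"ay":0,"az":-8.4},{"jaw":0.5,"x":0,"y":0,"z":0,"ax":0,"ay":0,"az":-8.4},{"jaw":0.5,"x":0,"y":0,"z":0,"ax":0,"ay":0,"az":-8.4}]'; python3 -m pendant '[{"jaw":0.5,"x":0.0425,"y":0.0004,"z":0,"ax":0,"ay":0,"az":0},{"jaw":0.5,"x":0.0425,"y":0.0004,"z":0,"ax":0,"ay":0,"az":0},{"jaw":0.5,"x":0.0425,"y":0.0004,"z":0,"ax":0,"ay":0,"az":0},{"jaw":0.5,"x":0.0425,"y":0.0004,"z":0,"ax":0,"ay":0,"az":0},{"jaw":0.5,"x":0.0425,"y":0.0004,"z":0,"ax":0,"ay":0,"az":0},{"jaw":0.5,"x":0.0425,"y":0.0004,"z":0,"ax":0,"ay":0,"az":0},{"jaw":0.5,"x":0.0425,"y":0.0004,"z":0,"ax":0,"ay":0,"az":0},{"jaw":0.5,"x":0.0425,"y":0.0004,"z":0,"ax":0,"ay":0,"az":0},{"jaw":0.5,"x":0.0425,"y":0.0004,"z":0,"ax":0,"ay":0,"az":0},{"jaw":0.5,"x":0.0425,"y":0.0004,"z":0,"ax":0,"ay":0,"az":0},{"jaw":0.5,"x":0.0425,"y":0.0004,"z":0,"ax":0,"ay":0,"az":0},{"jaw":0.5,"x":0,"y":0,"z":0,"ax":0,"ay":0,"az":0},{"jaw":0.5,"x":0,"y":0,"z":0,"ax":0,"ay":0,"az":0}]'
python3 -c "
from h import *
go(604.2,161.4,53.2)"
```

```text
time_s: 32.85
eef_pos: [634.7, -303.6, 140.9]
tcp_rot: [2.122, 2.314, -0.013]
wrist_force: [0.5, -0.2, -1.6]
grip_width: 66.1
finger_force: 15.0
time_s: 34.15
eef_pos: [601.2, 164.2, 137.7]
tcp_rot: [2.125, 2.311, -0.012]
wrist_force: [-0.4, -0.8, -0.3]
grip_width: 65.8
finger_force: 15.0
tool shift mm [-2.5  3.1 84.6] yaw 94.8 tilt [-0.004 -0.007 -1.   ]
```

```bash
python3 -m pendant '[{"jaw":0.5,"x":-0.0025,"y":0.003,"z":0.02,"ax":0,"ay":0,"az":0.4},{"jaw":0.5,"x":0,"y":0,"z":0,"ax":0,"ay":0,"az":0},{"jaw":0.5,"x":0,"y":0,"z":0,"ax":0,"ay":0,"az":0}]'
python3 -c "
from h import *
go(604.2,161.4,53.2)"
```

```text
time_s: 34.45
eef_pos: [604.6, 158.5, 117.4]
tcp_rot: [2.139, 2.298, -0.015]
wrist_force: [-0.9, -0.9, 0.0]
grip_width: 65.5
finger_force: 15.0
tool shift mm [ 3.4  0.2 64.2] yaw 94.1 tilt [-0.005 -0.008 -1.   ]
```

```bash
python3 -m pendant '[{"jaw":0.5,"x":0.0025,"y":0,"z":0.025,"ax":0,"ay":0,"az":0},{"jaw":0.5,"x":0,"y":0,"z":0.02,"ax":0,"ay":0,"az":0},{"jaw":0.5,"x":0,"y":0,"z":0.015,"ax":0,"ay":0,"az":0},{"jaw":0.5,"x":0,"y":0,"z":0,"ax":0,"ay":0,"az":0},{"jaw":0.5,"x":0,"y":0,"z":0,"ax":0,"ay":0,"az":0}]'
```

```text
time_s: 34.95
eef_pos: [604.6, 162.5, 58.0]
tcp_rot: [2.137, 2.3, -0.012]
wrist_force: [-0.5, -0.6, -0.1]
grip_width: 66.0
finger_force: 15.0
```

```bash
python3 -m pendant '[{"jaw":0.5,"x":0,"y":0,"z":0.003,"ax":0,"ay":0,"az":0},{"jaw":0.5,"x":0,"y":0,"z":0.001,"ax":0,"ay":0,"az":0},{"jaw":0.5,"x":0,"y":0,"z":0,"ax":0,"ay":0,"az":0}]'; python3 -m pendant '[{"jaw":0.5,"x":0,"y":0,"z":0.001,"ax":0,"ay":0,"az":0},{"jaw":0.5,"x":0,"y":0,"z":0,"ax":0,"ay":0,"az":0}]'
```

```text
time_s: 35.25
eef_pos: [604.5, 162.7, 53.9]
tcp_rot: [2.136, 2.3, -0.011]
wrist_force: [0.4, -0.1, -0.6]
grip_width: 66.0
finger_force: 15.0
time_s: 35.45
eef_pos: [604.5, 162.7, 52.9]
tcp_rot: [2.136, 2.301, -0.011]
wrist_force: [-0.6, 0.7, 2.4]
grip_width: 66.1
finger_force: 15.0
```

```bash
python3 -m pendant '[{"jaw":0.9,"x":0,"y":0,"z":0,"ax":0,"ay":0,"az":0},{"jaw":0.9,"x":0,"y":0,"z":0,"ax":0,"ay":0,"az":0},{"jaw":0.9,"x":0,"y":0,"z":0,"ax":0,"ay":0,"az":0},{"jaw":0.9,"x":0,"y":0,"z":-0.02,"ax":0,"ay":0,"az":0},{"jaw":0.9,"x":0,"y":0,"z":-0.04,"ax":0,"ay":0,"az":0},{"jaw":0.9,"x":-0.02,"y":0,"z":-0.045,"ax":0,"ay":0,"az":0},{"jaw":0.9,"x":-0.02,"y":-0.01,"z":-0.045,"ax":0,"ay":0,"az":0},{"jaw":0.9,"x":-0.02,"y":-0.01,"z":-0.045,"ax":0,"ay":0,"az":0},{"jaw":0.9,"x":-0.02,"y":-0.01,"z":-0.045,"ax":0,"ay":0,"az":0},{"jaw":0.9,"x":-0.03,"y":-0.02,"z":-0.03,"ax":0,"ay":0,"az":0},{"jaw":0.9,"x":0,"y":0,"z":0,"ax":0,"ay":0,"az":0},{"jaw":0.9,"x":0,"y":0,"z":0,"ax":0,"ay":0,"az":0}]'
python3 - <<'E'
from h import *
a=shot("wrist","w7"); im,K,R,t=a
h=cv2.cvtColor(im,cv2.COLOR_BGR2HSV); m=cv2.inRange(h,(0,0,150),(179,70,255)); m[320:]=0
for c in cv2.findContours(m,0,1)[0]:
    if cv2.contourArea(c)>60:
        w=ray(K,R,t,c[:,0,:],65)[:,:2].astype(np.float32); r=cv2.minAreaRect(w); print(c[:,0].mean(0).round(),np.round(r[0],1),np.round(r[1],1),round(r[2],1))
print(board(*a)[0])
C=np.array([607,125]);th=np.radians(4.4);Q=np.array([[np.cos(th),-np.sin(th)],[np.sin(th),np.cos(th)]])
for q in[(-20,-20),(20,-20),(0,36.5)]:print(C+Q@q)
print("board corners px",proj(K,R,t,np.array([[*(C+Q@q),20] for q in[(60,80),(60,-80),(-60,-80),(-60,80)]])).round().tolist())
cv2.imwrite("pics/w7z.png",cv2.resize(im[:260,150:450],None,fx=2.3,fy=2.3,interpolation=cv2.INTER_CUBIC))
E
```

```text
time_s: 36.65
eef_pos: [563.7, 50.9, 323.3]
tcp_rot: [2.138, 2.298, -0.011]
wrist_force: [-0.3, 0.5, -0.2]
grip_width: 84.7
finger_force: 0.0
[334. 146.] [627.8 105. ] [ 9.9 65.9] 4.4
[299. 144.] [587.5 104.3] [ 9.4 65.9] 5.3
[318.  94.] [604.2 161.7] [66.   9.5] 4.1
[338.  97.] [595.3 116.4] [147.2 182.8] 4.1
[(array([607. , 125.5]), array([118., 158.]), 4.2)]
[588.59332552 103.52456439]
[628.47543561 106.59332552]
[604.19975547 161.39242546]
board corners px [[364.0, 59.0], [358.0, 190.0], [267.0, 190.0], [265.0, 60.0]]
```

View pics/w7z.png

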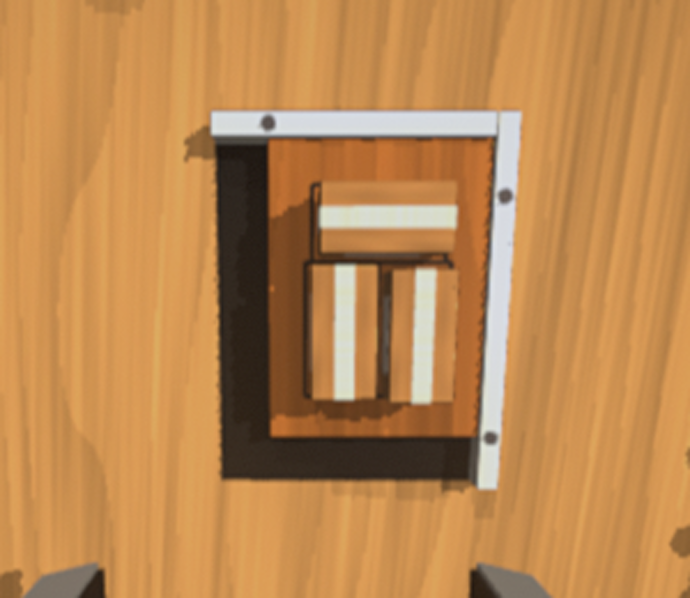

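The zoomed view shows the board tight against both rails, with no mat visible between. All three cartons stand inside their outlines, within about 2 mm of centre. I'll hand the job in.

```bash
python3 -c "
from bench import ctrl
print(ctrl.finish_job())"
```

```text
the job is handed in; nothing more can be done
None
```

The job is handed in: the last wrist image showed the board flush in the packing corner and one carton in each outlined rectangle, within about 2 mm of centre, but the hand-in gave no verdict.

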